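Shut the paper rack's gate and drop its thumb latch

TASK

Shut the little gate of the plywood paper rack and latch it: lift the latch bar by its thumb piece, swing the gate in so that the bar passes over the striker (the catch's front lip), and let the bar drop fully down into the catch behind it, so that the gate stays shut by itself. Do it gently: never slam the gate, press the bar on the catch no harder than a light finger push, well under 10 N (how far in the catch is set differs from rack to rack, so go by feel), and leave the things lying about where they are.

Things in the scene. Friction and masses are not known exactly. Their poses are not given: they have to be found in the camera images.
- rack: fixed open-topped plywood paper rack with a stack of sheets in it, 220 deep (its x) x 250 wide (its y) x 130 mm high; origin at the centre of its underside on the table, z up; its -x side, roughly towards the robot, carries the gate. Its side walls stand 130 mm high.
- gate_hinge (a point): point on the gate's vertical hinge line, in the plane of the gate's front face, 100 mm above the table; 100 mm towards -x and 95 mm towards +y from the rack's origin. The wooden gate panel (14 mm thick, 15 to 122 mm above the table) reaches from here 191 mm towards the rack's -y side when shut.
- gate (a joint): gate angle in rad: 0 = gate in line with the rack's front, growing as the free edge swings out towards the rack's -x; free range -0.12 to 1.2. The latched gate rests between -0.065 and 0.065, depending on how the keeper is set. It stays where it is left (friction 0.03 N m, damped 0.6 N m per rad/s), but near shut the bumper pushes it open, so an unlatched gate creeps back out.
- bumper (a joint): travel in m of the sprung rubber bumper behind the gate, 0 = fully out; the gate meets it, 167 mm from the hinge, at about 0.11 rad and presses it in; it pushes back with 0.06 N per mm, 0.5 to 1.7 N when the gate is home.
- latch (a joint): angle of the latch bar about its pivot in rad: 0 = level, resting on its own stop by its weight (about 0.25 kg); grows as the bar's free end rises, to a hard stop at 0.42. Resting on top of the striker it reads about 0.1; it clears the striker from 0.12 up, and up to 0.3 it still faces the back plate.
- latch_pivot (a point): pivot of the latch bar on the gate's front, 55 mm from the hinge line along the gate, 11 mm in front of its front face, 100 mm above the table; the pivot axis is square to the gate's face. It swings with the gate.
- latch_bar: flat steel bar, 6 mm thick and 18 mm high, on the gate's front; origin at the pivot; from there it runs 170 mm along the gate (its -y; past the gate's free edge to the catch); its -x points out of the gate's front.
- thumb_piece (a point): grasp point on the thumb piece: a round steel stub, 16 mm diameter, jutting 61 mm level out of the bar's front, square to the gate; point on its axis, 52 mm out from the gate's front face, 80 mm along the bar from the pivot, 135 mm from the hinge line, 100 mm above the table with the bar level. Pinch it from above, fingers either side along the bar; it rises on an 80 mm arc about the pivot.
- catch: fixed steel bracket of the catch, 64 x 26 mm, at the front end of the rack's right-hand (-y) wall, carrying the keeper; origin 212 mm from the hinge line, 100 mm above the table (mid-height of the level bar), 11 mm in front of the gate's front plane at gate angle 0; axes as the rack's.
- catch_mid (a point): MIDDLE setting of the keeper's slot (= bracket origin). The keeper, 22 mm wide, is a U open upwards: front lip (striker) 7 mm thick, top 105 mm above the table; slot 10 mm for the 6 mm bar; back plate up to 148 mm high that stops the bar. It is clamped up to 11 mm farther out (-x) or in (+x), not reported: feel for the back plate with the raised bar.
- ink_bottle: bystander, small dropper bottle, 32 mm across, 79 mm tall; origin at the centre of its underside, leave it alone
- water_cup: bystander, white ceramic cup, 72 mm across, 75 mm tall; origin at the centre of its underside, leave it alone
- ink_dish: bystander, shallow white dish, 64 mm across, 22 mm tall; origin at the centre of its underside, leave it alone
- paint_pot: bystander, white pot with black lid, 45 mm across, 46 mm tall; origin at the centre of its underside, leave it alone
- water_spray: bystander, amber bottle with black cap, 48 mm across, 88 mm tall; origin at the centre of its underside, leave it alone
- flat_brush: bystander, flat brush lying down, 200 mm long; origin at the centre of its underside, leave it alone
- water_block: bystander, cream eraser block, 50 x 70 x 30 mm; origin at the centre of its underside, leave it alone

How it is judged:
By the outcome, as a careful person would: the job done as asked, in the order asked, and still so for the second after the job is handed in, with the robot touching nothing.
It also fails if it takes over 61 s, if anything falls off the work surface, if the arm or the gripper's body presses on something with over 40 N, if the wrist force passes 120 N, or if a joint passes its speed limit or range.

ROBOT

A 6-joint arm with a two-finger parallel gripper is mounted at the origin on the work surface. World frame = base frame: x ahead of the robot, y to its left, z up, the work surface at z = 0. Lengths are in m, angles in rad, forces in N, time in s.
With the tool pointing down it reaches from about 0.25 to 0.725 m from the base axis. Payload 9.7 kg.
Tool frame: the origin (TCP) lies at the very end of the fingers, on their centre line; the grasp point (between the pads) lies 19 mm behind it (pinch_z is the distance from the TCP to the grasp point, in m); z points along the fingers, x is the direction in which the jaws open and shut, and the axes are right-handed (so a half turn about z gives the same grasp; the last joint's range is limited). The gripper opens to 85 mm and grips with 20 to 120 N. Pads are 22 mm wide; open, the fingers measure 114 mm over their backs; the gripper's body (76 mm by 85 mm) begins 54 mm behind the grasp point. The pads swing forward as they close: fully open they stand 13 mm farther back than shut.
Start: joints at [0, 0.087, 0.176, 1.66, 0, 1.571], TCP at [0.55, -0, 0.211] pointing down, gripper open.
Joint ranges: [-3.13, 3.13], [-0.85, 1.81], [-1.15, 1.24], [-2.2, 2.28], [-1.44, 1.52], [-3.14, 3.14]. Speed limits (rad/s): [2.22, 2.22, 2.57, 3.14, 3.14, 3.14].

INTERFACE

Orientations are given as a unit quaternion [x, y, z, w].
In Python, from workcell import get_state, capture, camera_params, close_job, pinch_z gives the robot as it stands. The module is installed in compiled form; this text tells all that it offers.
- The arm moves only by the tool jog_arm, never from a script. Its argument "steps" is a list of rows, each a list of 3 entries, a list of its own where there are three numbers: the shift along the tool's x, y, z in mm, then the turn, a rotation vector about the tool's x, y, z in rad, then the closure, from 0 (fully open) to 1 (shut). In form: [[[x, y, z], [rx, ry, rz], fingers], ...]. A call has exactly 10 rows; each row is the pose to reach, as a shift and turn from the pose commanded when the call began, along the tool's axes at that moment; what a row does not reach only later rows make up. A row lasts 1/12 s, in which the tool goes at most 41.7 mm and 7.16 degrees, less where a joint would pass 70% of its speed; a pose out of reach is approached as far as the arm can. A call with a gripper value outside its range is refused whole. The fingers move at their own pace and stop on an object; the grip force is fixed at half the most. Time passes only in rows, so rows that repeat a pose let the fingers close, or fill a call up. It gives the time, the measured TCP pose, the force and the opening at its end, in the units of the state.
- get_state(): the state, without advancing time (a new reading comes with each control period).
- capture(name): name is "scene" or "side" or "wrist"; returns the picture (384x512x3 uint8, blue, green, red); there is no depth.
- camera_params(name): a dict with "camera_matrix" (3x3 intrinsics, pixels), "k1" (the pictures are not rectified: a ray, as slopes to the right and down, at radius r is drawn at 1 + k1 r^2 times it, then the intrinsics apply), "R" (3x3) and "t" (3): a world point X has camera coordinates R X + t; the wrist camera has in their place "hand_eye" (4x4, takes a point from camera to tool coordinates, whose origin is the TCP and whose axes are the tool frame's). Camera axes: x right, y down, z forward; pixel columns grow to the right and rows downward; lengths in m; the calibration is good to about 2 mm. A picture is of the moment at which its call begins: read the wrist's pose just before it. camera_params takes no time and is no camera call.
- close_job(): hands the job in, once; it reports no verdict.
The state is a dict: "t": time; "q": joint angles; "qvel": joint speeds; "joint_torque": joint torques, N m; "tool_pos": TCP position; "tool_rot": TCP orientation; "ft_force": force on the tool from outside, world axes, zero at the start; "torque": the same for the moment, N m; "opening": opening from 0.0 (shut) to 1.0 (fully open).
Only numpy, scipy, OpenCV 4.12 (cv2) and the standard library are available. Lean on these libraries where they do the work, as an engineer would, in place of code of your own. Each camera call takes 0.05 s, during which the arm holds its last target.

## Working session

There is one attempt and no reset: what is moved stays moved. The work goes in short steps, Python scripts to look and compute and a tool call to move; the robot and the scene stay as the last step left them, time stands still between calls to the robot, and variables do not carry over. Pictures are saved under pics/ and viewed, and the job is handed in when it is done.

Besides the shell and the picture viewer there is one more tool, called after "Call:" as name(argument=value, ...) on one line, values as JSON. jog_arm: Moves the arm, as the interface text tells. Its arguments: {"type":"object","properties":{"steps":{"type":"array","items":{"type":"array"}}},"required":["steps"]}

```bash
mkdir -p pics; ls; python3 - <<'E'
from workcell import *
import cv2,numpy as np
np.set_printoptions(precision=4,suppress=True)
s=get_state()
for k,v in s.items(): print(k,v)
for n in("scene","side","wrist"):
    cv2.imwrite(f"pics/{n}0.png",capture(n))
    print(n,camera_params(n))
print(pinch_z)
E
```

```text
pics
t 0.0
q [ 0.      0.0874  0.1751  1.6598 -0.      1.5708]
qvel [ 0.0008 -0.0012 -0.0009  0.0013 -0.0006  0.0011]
joint_torque [  0.0008 -52.0392  46.4803   0.0164   0.      -0.0001]
tool_pos [0.5498 0.     0.2104]
tool_rot [ 1.     -0.     -0.0006  0.    ]
ft_force [ 0.2898  0.2407 -0.265 ]
torque [-0.0619  0.046   0.0011]
opening 0.9998219301423322
scene {'camera_matrix': array([[446.2595,   0.    , 250.2375],
       [  0.    , 446.2595, 191.248 ],
       [  0.    ,   0.    ,   1.    ]]), 'k1': 0.03975597912407016, 'R': array([[-0.0323,  0.9994,  0.0114],
       [ 0.7405,  0.0316, -0.6713],
       [-0.6712, -0.0132, -0.7411]]), 't': array([ 0.0027, -0.3782,  1.5372])}
side {'camera_matrix': array([[384.511 ,   0.    , 257.0073],
       [  0.    , 384.511 , 186.4807],
       [  0.    ,   0.    ,   1.    ]]), 'k1': -0.10420899053553169, 'R': array([[ 0.9641, -0.2654, -0.0111],
       [-0.2039, -0.7126, -0.6713],
       [ 0.1703,  0.6495, -0.7411]]), 't': array([-0.5263,  0.1901,  0.8753])}
wrist {'camera_matrix': array([[331.4208,   0.    , 257.7926],
       [  0.    , 331.4208, 198.1091],
       [  0.    ,   0.    ,   1.    ]]), 'k1': -0.06762897332923025, 'hand_eye': array([[ 1.    ,  0.0012, -0.0002,  0.0004],
       [-0.0011,  0.9651,  0.262 , -0.0671],
       [ 0.0005, -0.262 ,  0.9651, -0.1613],
       [ 0.    ,  0.    ,  0.    ,  1.    ]])}
0.0187
```

View pics/scene0.png

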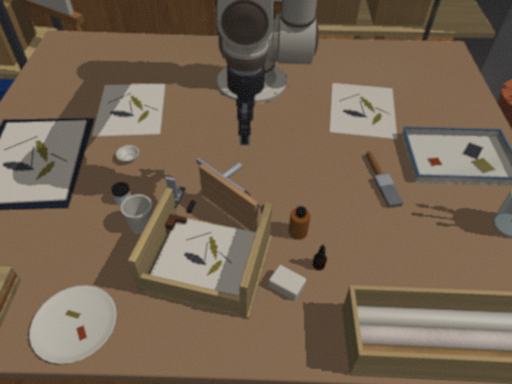

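View pics/side0.png

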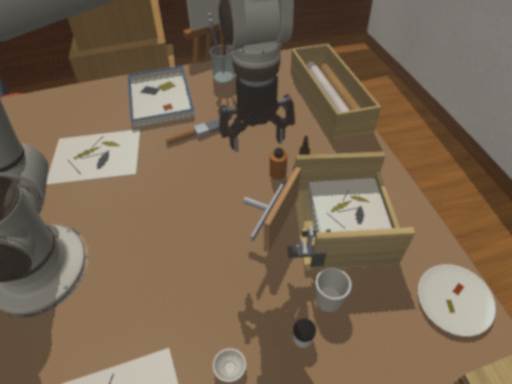

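View pics/wrist0.png

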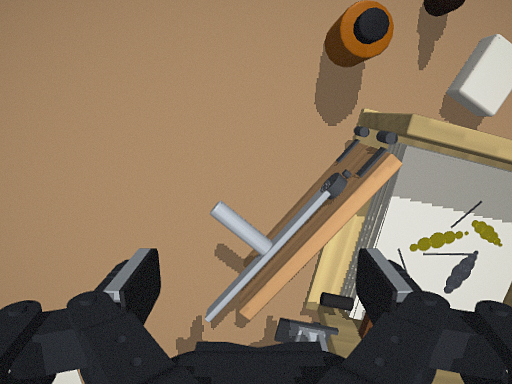

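```bash
python3 - <<'E'
import cv2
w=cv2.imread("pics/wrist0.png")[90:384,180:512]; cv2.imwrite("pics/wz.png",cv2.resize(w,None,fx=2,fy=2,interpolation=cv2.INTER_CUBIC))
w=cv2.imread("pics/side0.png")[130:290,220:430]; cv2.imwrite("pics/sz.png",cv2.resize(w,None,fx=3.5,fy=3.5,interpolation=cv2.INTER_CUBIC))
w=cv2.imread("pics/scene0.png")[150:320,100:350]; cv2.imwrite("pics/cz.png",cv2.resize(w,None,fx=3,fy=3,interpolation=cv2.INTER_CUBIC))
E
```

```text
(no output)
```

View pics/wz.png

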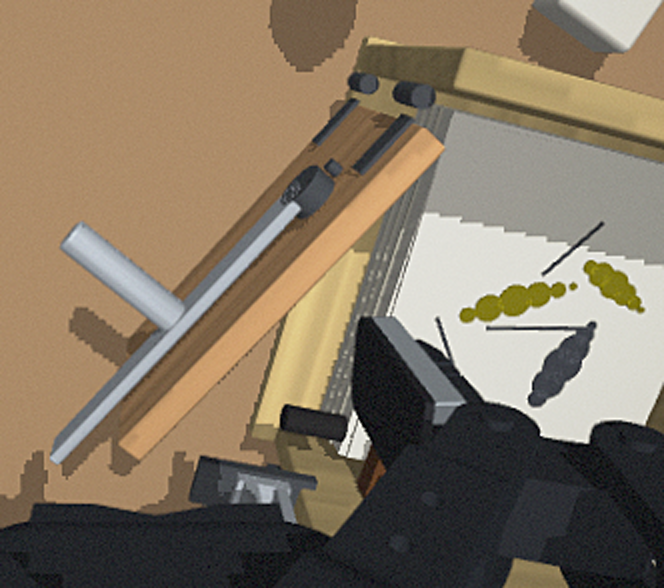

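View pics/sz.png

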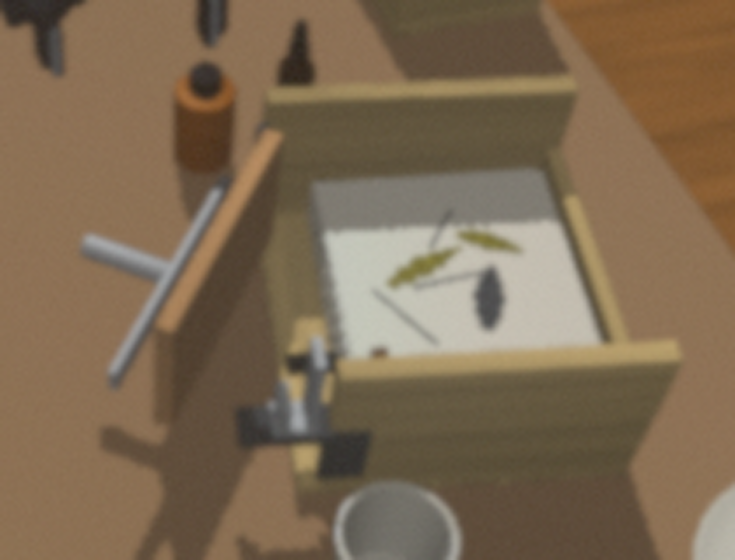

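View pics/cz.png

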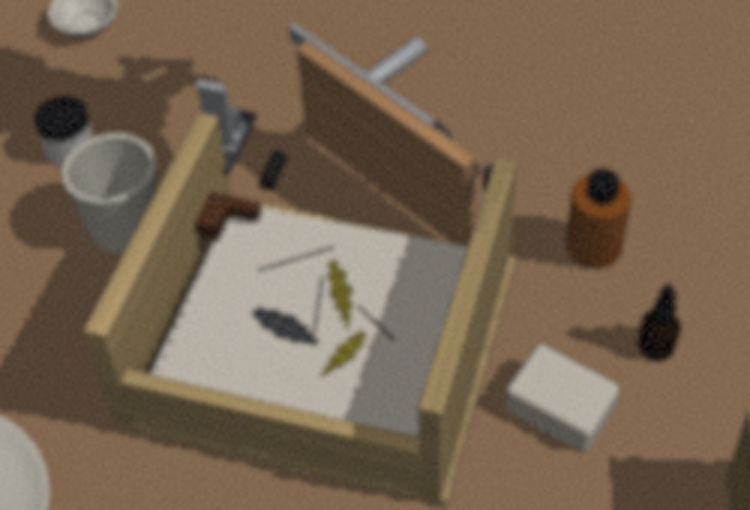

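```bash
cat > h.py <<'E'
import numpy as np,cv2
from workcell import *
from scipy.spatial.transform import Rotation as Ro
np.set_printoptions(precision=4,suppress=True)
def campose(n,s=None):
    p=camera_params(n)
    if n!="wrist": return p, p["R"].T, -p["R"].T@p["t"]
    s=s or get_state(); R=Ro.from_quat(s["tool_rot"]).as_matrix(); H=p["hand_eye"]
    return p, R@H[:3,:3], R@H[:3,3]+np.array(s["tool_pos"])
def ray(n,uv,s=None):
    p,R,c=campose(n,s); K=p["camera_matrix"]
    d=(np.array(uv,float)-K[:2,2])/np.array([K[0,0],K[1,1]])
    x=d.copy()
    for _ in range(30): x=d/(1+p["k1"]*(x@x))
    return c,R@np.array([*x,1.])
def onz(n,uv,z,s=None):
    c,d=ray(n,uv,s); return c+d*(z-c[2])/d[2]
def proj(n,X,s=None):
    p,R,c=campose(n,s); x=R.T@(np.array(X)-c); x=x[:2]/x[2]; x=x*(1+p["k1"]*(x@x)); K=p["camera_matrix"]
    return x*K[0,0]+K[:2,2]
def tri(r1,r2):
    (c1,d1),(c2,d2)=r1,r2
    A=np.stack([d1,-d2],1); t=np.linalg.lstsq(A,c2-c1,rcond=None)[0]
    a,b=c1+t[0]*d1,c2+t[1]*d2; return (a+b)/2,np.linalg.norm(a-b)
E
python3 - <<'E'
from h import *
sc=lambda u,v:(u/3+100-.33,v/3+150-.33)
sd=lambda u,v:(u/3.5+220-.36,v/3.5+130-.36)
wr=lambda u,v:(u/2+180-.25,v/2+90-.25)
for n,f,L in [("scene",sc,dict(mf=(205,108),mfi=(222,121),mb=(90,328),mbi=(108,337),pfi=(499,160),pf=(517,165),pbi=(421,404),pb=(444,410))),
 ("side",sd,dict(pf=(265,92),pb=(574,79),pbi=(575,95),pfi=(268,106),mfi=(338,364),mf=(342,379),mbi=(676,344),mb=(681,359))),
 ("wrist",wr,dict(pf=(367,39),pfi=(350,92),pb_=(466,48)))]:
    for k,v in L.items(): print(n,k,onz(n,f(*v),0.13))
print("gate top z.122")
for v in [(120,437),(413,127),(443,148),(140,462)]: print(onz("wrist",wr(*v),.122))
print("bar top .109",[onz("wrist",wr(*v),.109) for v in [(50,455),(62,464),(290,203),(300,212)]])
print("stub", onz("wrist",wr(76,232),.103),onz("wrist",wr(175,318),.106))
E
```

```text
scene mf [ 0.6187 -0.1734  0.13  ]
scene mfi [ 0.6315 -0.1585  0.13  ]
scene mb [ 0.8203 -0.2182  0.13  ]
scene mbi [ 0.8269 -0.2049  0.13  ]
scene pfi [0.6618 0.0524 0.13  ]
scene pf [0.6661 0.0658 0.13  ]
scene pbi [0.8694 0.0043 0.13  ]
scene pb [0.8732 0.0191 0.13  ]
side pf [0.6601 0.0594 0.13  ]
side pb [0.8746 0.0127 0.13  ]
side pbi [ 0.8674 -0.0023  0.13  ]
side pfi [0.6574 0.0456 0.13  ]
side mfi [ 0.6253 -0.1687  0.13  ]
side mf [ 0.6238 -0.1791  0.13  ]
side mbi [ 0.8238 -0.2119  0.13  ]
side mb [ 0.8211 -0.2224  0.13  ]
wrist pf [0.6251 0.0671 0.13  ]
wrist pfi [0.6203 0.0483 0.13  ]
wrist pb_ [0.6616 0.0645 0.13  ]
gate top z.122
[ 0.5345 -0.0997  0.122 ]
[0.6479 0.0348 0.122 ]
[0.6604 0.0268 0.122 ]
[ 0.5431 -0.1123  0.122 ]
bar top .109 [array([ 0.5013, -0.1182,  0.109 ]), array([ 0.5066, -0.123 ,  0.109 ]), array([0.6049, 0.0016, 0.109 ]), array([ 0.6092, -0.0022,  0.109 ])]
stub [ 0.5161 -0.0127  0.103 ] [ 0.5583 -0.0507  0.106 ]
```

```bash
python3 - <<'E'
from h import *
for H in [(0.6576,.045),(.6676,.0351),(.655,.04)]:
    for z in (.1,.03):
        u=proj("wrist",[*H,z]); a=proj("scene",[*H,z]);b=proj("side",[*H,z]); print(H,z,"wr",(u-[180,90])*2+.5,"sc",(a-[100,150])*3+1,"sd",(b-[220,130])*3.5+1)
im=cv2.imread("pics/wrist0.png")[110:200,310:440]; cv2.imwrite("pics/wh.png",cv2.resize(im,None,fx=6,fy=6,interpolation=cv2.INTER_CUBIC))
im=cv2.imread("pics/scene0.png")[170:240,150:290]; cv2.imwrite("pics/sh.png",cv2.resize(im,None,fx=5.5,fy=5.5,interpolation=cv2.INTER_CUBIC))
E
```

```text
(0.6576, 0.045) 0.1 wr [418.7198  95.1852] sc [487.842 181.179] sd [265.561  137.1617]
(0.6576, 0.045) 0.03 wr [366.7916  83.433 ] sc [485.1029 237.1099] sd [259.6018 203.9006]
(0.6676, 0.0351) 0.1 wr [440.0648 119.5752] sc [474.5924 190.9062] sd [283.7881 144.0559]
(0.6676, 0.0351) 0.03 wr [384.4669 103.0775] sc [472.4789 246.7146] sd [276.8463 210.7374]
(0.655, 0.04) 0.1 wr [411.3891 107.3696] sc [481.3465 178.3511] sd [264.4102 142.7773]
(0.655, 0.04) 0.03 wr [361.0563  93.2499] sc [478.9241 234.3221] sd [258.483  209.4755]
```

View pics/wh.png

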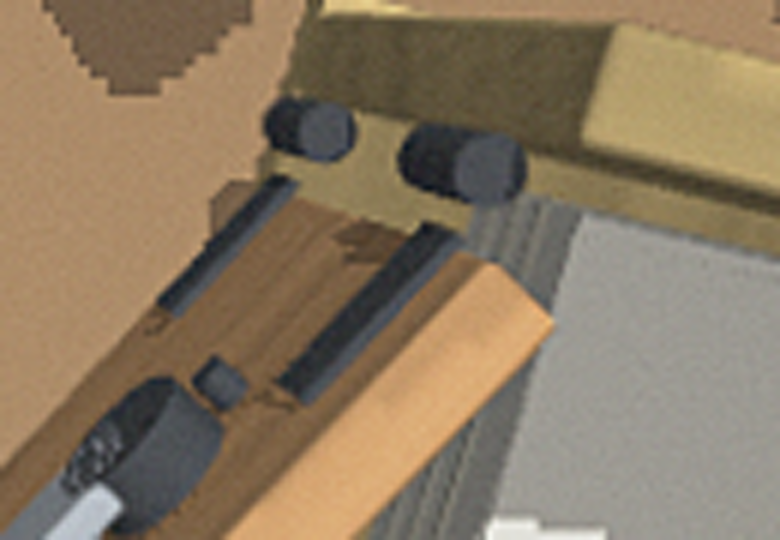

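View pics/sh.png

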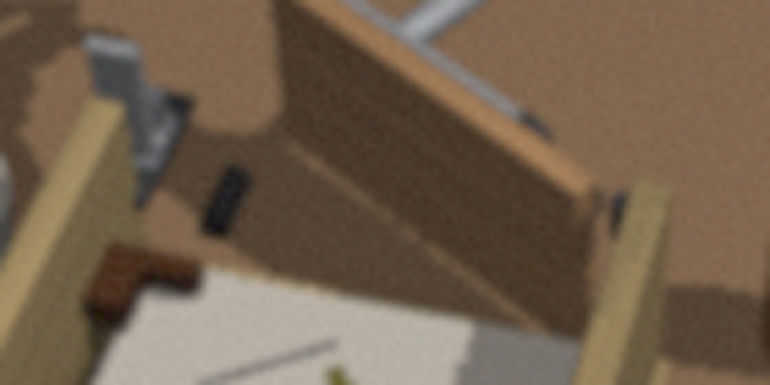

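```bash
python3 - <<'E'
from h import *
sc=lambda u,v:(u/3+100-.33,v/3+150-.33)
sd=lambda u,v:(u/3.5+220-.36,v/3.5+130-.36)
H=np.array([.6576,.045])
for yaw in(-.19,-.2,-.215,-.23):
    c,s=np.cos(yaw),np.sin(yaw); R=np.array([[c,-s],[s,c]])
    print(yaw,"catch",H+R@[-.011,-.212],"rack",H+R@[.1,-.095], "loc", [ (R.T@(onz(n,p,.148)[:2]-H)) for n,p in (("scene",sc(212,84)),("side",sd(318,343)))],
     [proj("side",[*(H+R@[-.011+dx,-.212]),.1]) for dx in (-.011,.011)])
print(tri(ray("scene",sc(212,84)),ray("side",sd(318,343))))
for n,a,b in (("scene",(165,65),(185,85)),("side",(275,215),(340,280))):pass
w=cv2.imread("pics/side0.png")[215:280,270:350]; cv2.imwrite("pics/sk.png",cv2.resize(w,None,fx=9,fy=9,interpolation=cv2.INTER_CUBIC))
w=cv2.imread("pics/scene0.png")[165:220,150:220]; cv2.imwrite("pics/ck.png",cv2.resize(w,None,fx=10,fy=10,interpolation=cv2.INTER_CUBIC))
E
```

```text
-0.19 catch [ 0.6068 -0.1611] rack [ 0.7379 -0.0672] loc [array([-0.0065, -0.2173]), array([-0.0042, -0.2128])] [array([299.8604, 241.5205]), array([310.2727, 240.7264])]
-0.2 catch [ 0.6047 -0.1606] rack [ 0.7367 -0.068 ] loc [array([-0.0043, -0.2174]), array([-0.0021, -0.2129])] [array([298.8387, 241.5049]), array([309.2706, 240.799 ])]
-0.215 catch [ 0.6016 -0.1598] rack [ 0.735  -0.0691] loc [array([-0.0011, -0.2174]), array([ 0.0011, -0.2129])] [array([297.3055, 241.4654]), array([307.7637, 240.8919])]
-0.23 catch [ 0.5986 -0.1589] rack [ 0.7333 -0.0703] loc [array([ 0.0022, -0.2174]), array([ 0.0043, -0.2128])] [array([295.772 , 241.4065]), array([306.2528, 240.9657])]
(array([ 0.6125, -0.1659,  0.151 ]), np.float64(0.0013877847810498032))
```

View pics/sk.png

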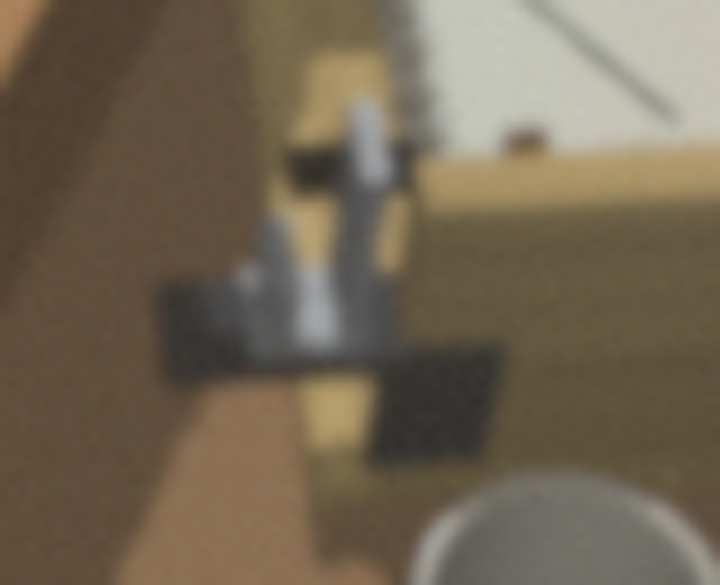

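View pics/ck.png

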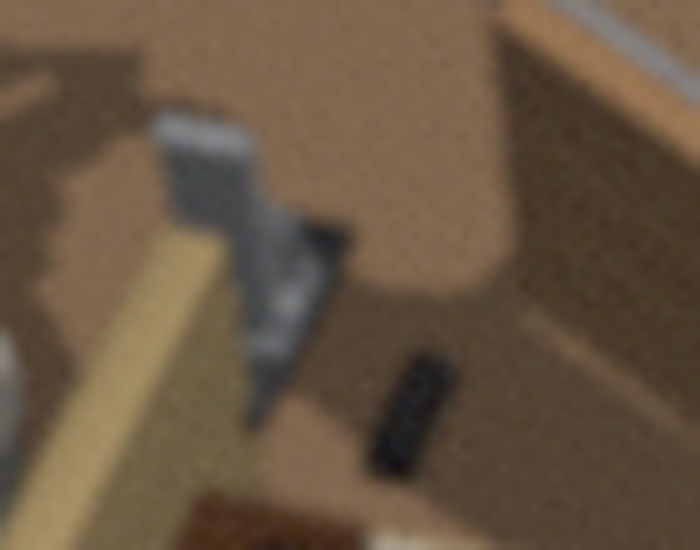

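Call:
jog_arm(steps=[[[-2,2.5,5],[0,0,-0.09],0],[[-4,5,10],[0,0,-0.18],0],[[-6,7.5,15],[0,0,-0.27],0],[[-8,10,20],[0,0,-0.36],0],[[-11,13,25],[0,0,-0.45],0],[[-13,15,30],[0,0,-0.54],0],[[-15,18,35],[0,0,-0.64],0],[[-18,20,40],[0,0,-0.74],0],[[-20,23,50],[0,0,-0.86],0],[[-20,23,50],[0,0,-0.86],0]])

```text
t: 0.98
tool_pos: [0.529, -0.0233, 0.1593]
tool_rot: [0.908, 0.419, -0.001, -0.001]
ft_force: [-1.7, 0.5, -0.7]
opening: 1.0
```

```bash
python3 - <<'E'
from h import *
s=get_state(); print(s["t"],s["q"],s["tool_pos"],s["ft_force"],Ro.from_quat(s["tool_rot"]).as_matrix())
im=capture("wrist"); cv2.imwrite("pics/w1.png",im); cv2.imwrite("pics/w1z.png",cv2.resize(im,(768,576),interpolation=cv2.INTER_CUBIC))
E
```

```text
0.9833 [-0.044   0.0273  0.0133  1.5594 -0.0001  0.6616] [ 0.529  -0.0233  0.1593] [-1.7159  0.5199 -0.7065] [[ 0.6484  0.7613 -0.0026]
 [ 0.7613 -0.6484 -0.    ]
 [-0.0017 -0.002  -1.    ]]
```

View pics/w1z.png

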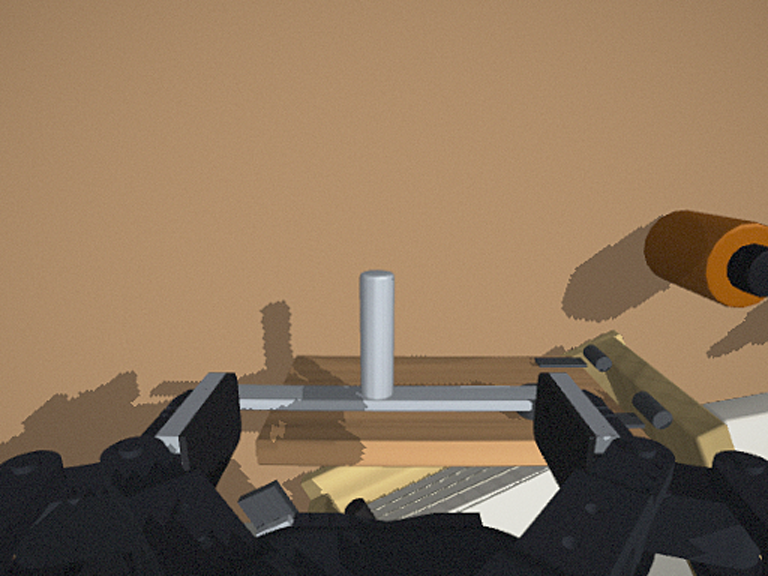

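```bash
cat > m.py <<'E'
from h import *
def rel(uv,z,s=None):
    s=s or get_state(); X=onz("wrist",uv,z,s); R=Ro.from_quat(s["tool_rot"]).as_matrix()
    return X, R.T@(X-np.array(s["tool_pos"]))*1000
E
python3 - <<'E'
from m import *
im=cv2.imread("pics/w1.png"); g=cv2.cvtColor(im,cv2.COLOR_BGR2HSV)
for r in (190,210,230,245): 
    row=g[r,225:280]; m=(row[:,1]<70)&(row[:,2]>90); i=np.where(m)[0]; print(r,i.min()+225,i.max()+225, rel(((i.min()+i.max())/2+225,r),.102))
print("end top",rel((251.3,184),.1), rel((251.3,179.5),.108))
for p in ((160,257),(352,258),(170,272),(350,272)): print(rel(p,.109))
E
```

```text
190 240 262 (array([ 0.5172, -0.0177,  0.102 ]), array([ -3.7596, -12.7052,  58.204 ]))
210 240 262 (array([ 0.5279, -0.027 ,  0.102 ]), array([-3.82  ,  1.5568, 58.1834]))
230 240 262 (array([ 0.539 , -0.0367,  0.102 ]), array([-3.8849, 16.309 , 58.1621]))
245 240 262 (array([ 0.5476, -0.0442,  0.102 ]), array([-3.9367, 27.724 , 58.1456]))
end top (array([ 0.5145, -0.0151,  0.1   ]), array([ -3.5777, -16.4428,  60.2092])) (array([ 0.5109, -0.0118,  0.108 ]), array([ -3.4102, -21.2837,  52.216 ]))
(array([ 0.5107, -0.0968,  0.109 ]), array([-67.9267,  34.1515,  51.2095]))
(array([0.5995, 0.005 , 0.109 ]), array([67.244 , 34.6986, 51.054 ]))
(array([ 0.5235, -0.0997,  0.109 ]), array([-61.6881,  45.7915,  51.1855]))
(array([ 0.6074, -0.0025,  0.109 ]), array([66.7097, 45.623 , 51.0388]))
```

```bash
python3 - <<'E'
from m import *
im=cv2.imread("pics/w1.png")[215:300,370:480]; cv2.imwrite("pics/w1h.png",cv2.resize(im,None,fx=7,fy=7,interpolation=cv2.INTER_CUBIC))
s0=dict(tool_pos=[.5498,0,.2104],tool_rot=[1,0,-.0006,0]); s1=get_state()
for a,b in (((364.3,131.7),(402.5,242)),((391.5,137.9),(440.4,276.5))): print(tri(ray("wrist",a,s0),ray("wrist",b,s1)))
E
```

```text
(array([0.6558, 0.045 , 0.0412]), np.float64(3.6945930865353975e-05))
(array([0.6571, 0.0452, 0.1068]), np.float64(0.0012359685880047597))
```

View pics/w1h.png

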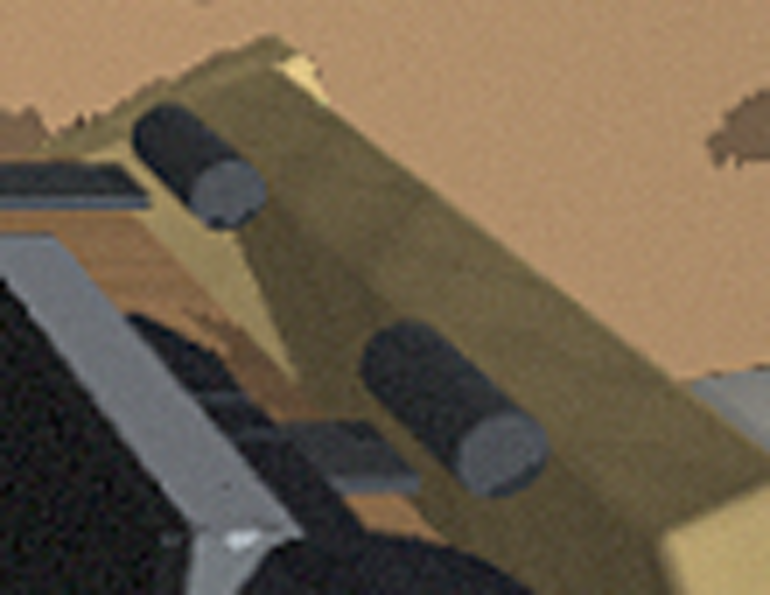

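Call:
jog_arm(steps=[[[-1,1,8],[0,0,0],0],[[-2,2,18],[0,0,0],0],[[-3,3,28],[0,0,0],0],[[-3.8,3.5,38],[0,0,0],0.1],[[-3.8,3.5,48],[0,0,0],0.2],[[-3.8,3.5,58],[0,0,0],0.3],[[-3.8,3.5,68],[0,0,0],0.4],[[-3.8,3.5,75],[0,0,0],0.45],[[-3.8,3.5,79],[0,0,0],0.5],[[-3.8,3.5,79],[0,0,0],0.55]])

```text
t: 1.87
tool_pos: [0.5297, -0.0281, 0.081]
tool_rot: [0.909, 0.417, -0.001, -0.0]
ft_force: [0.1, 0.2, -0.6]
opening: 0.451
```

```bash
python3 - <<'E'
from h import *
s=get_state(); print(s["t"],s["q"],s["tool_pos"],s["ft_force"],s["torque"],s["opening"])
im=capture("wrist"); cv2.imwrite("pics/w2.png",im); cv2.imwrite("pics/w2z.png",cv2.resize(im,(768,576),interpolation=cv2.INTER_CUBIC))
E
```

```text
1.8667 [-0.053   0.0318 -0.1328  1.4076 -0.      0.6579] [ 0.5297 -0.0281  0.081 ] [ 0.0685  0.2189 -0.5728] [-0.0152  0.039  -0.0164] 0.45132929326188387
```

View pics/w2z.png

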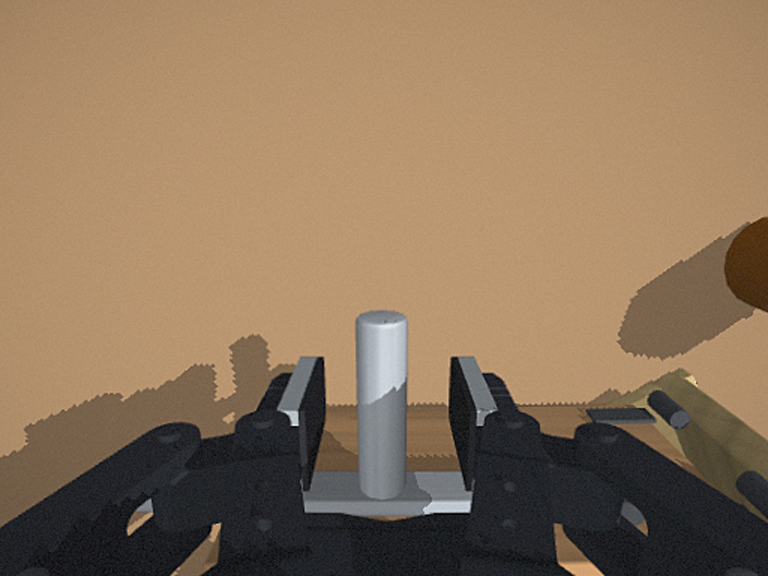

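Call:
jog_arm(steps=[[[-1,0,0],[0,0,0],0.6],[[-1,0,0],[0,0,0],0.65],[[-1,0,0],[0,0,0],0.7],[[-1,0,0],[0,0,0],0.75],[[-1,0,0],[0,0,0],0.8],[[-1,0,0],[0,0,0],0.9],[[-1,0,0],[0,0,0],1],[[-1,0,0],[0,0,0],1],[[-1,0,0],[0,0,0],1],[[-1,0,0],[0,0,0],1]])

```text
t: 2.75
tool_pos: [0.529, -0.0294, 0.0826]
tool_rot: [0.909, 0.417, -0.001, 0.0]
ft_force: [-5.1, -2.4, 5.2]
opening: 0.117
```

```bash
cat > st.py <<'E'
from h import *
s=get_state(); R=Ro.from_quat(s["tool_rot"]).as_matrix()
print("t",s["t"],"p",s["tool_pos"],"F tool",R.T@s["ft_force"],"M tool",R.T@s["torque"],"op",s["opening"],"yaw",np.arctan2(R[1,0],R[0,0]),"tilt",R[2,0])
E
python3 st.py
```

```text
t 2.75 p [ 0.529  -0.0294  0.0826] F tool [-5.1873 -2.2777 -5.2229] M tool [ 0.4308 -1.0637  0.0078] op 0.1168756113610384 yaw 0.8596070820097335 tilt -0.001259293669829337
```

```bash
python3 - <<'E'
from h import *
im=capture("wrist"); cv2.imwrite("pics/w3.png",im); cv2.imwrite("pics/w3z.png",cv2.resize(im,(768,576),interpolation=cv2.INTER_CUBIC))
E
python3 st.py
```

```text
t 2.8 p [ 0.529  -0.0294  0.0826] F tool [-5.0428 -1.3186 -5.8346] M tool [ 0.38   -1.1198  0.0235] op 0.12135882941184263 yaw 0.8595470322112019 tilt -0.0012097033083156344
```

View pics/w3z.png

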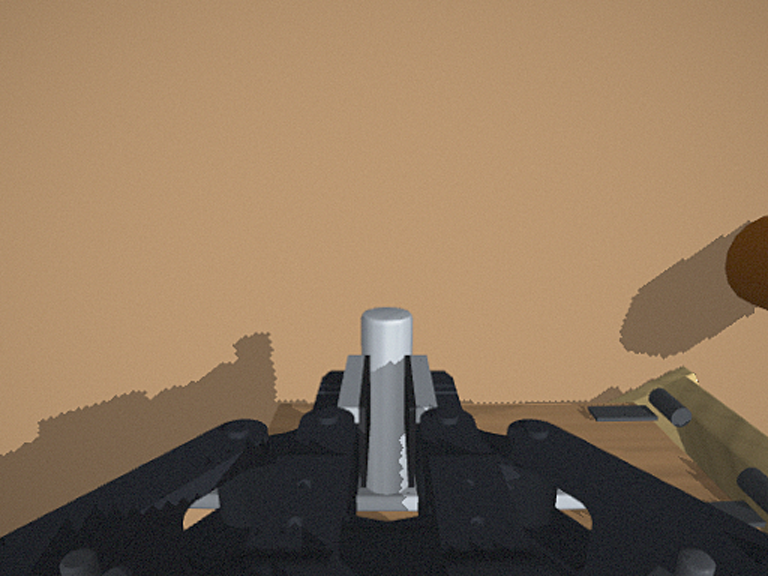

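Call:
jog_arm(steps=[[[-0.9,0,-1.6],[0,-0.02,0],1],[[-1.3,0,-3.2],[0,-0.04,0],1],[[-1.6,0,-4.9],[0,-0.06,0],1],[[-1.9,0,-6.5],[0,-0.08,0],1],[[-2.1,0,-8.1],[0,-0.1,0],1],[[-2.3,0,-9.7],[0,-0.12,0],1],[[-2.5,0,-11.3],[0,-0.14,0],1],[[-2.6,0,-13],[0,-0.16,0],1],[[-2.8,0,-16.3],[0,-0.2,0],1],[[-2.8,0,-16.3],[0,-0.2,0],1]])

```text
t: 3.63
tool_pos: [0.5276, -0.0308, 0.0983]
tool_rot: [0.904, 0.415, -0.093, 0.042]
ft_force: [-5.2, -3.4, -0.8]
opening: 0.123
```

```bash
python3 st.py
```

```text
t 3.6333 p [ 0.5276 -0.0308  0.0983] F tool [-5.6441 -1.7228  2.0077] M tool [ 0.3114 -1.0246  0.0666] op 0.12342687042790372 yaw 0.8609326547338536 tilt -0.20238822150002372
```

```bash
cat > sw.py <<'E'
from h import *
import sys
s=get_state(); R=Ro.from_quat(s["tool_rot"]).as_matrix(); p=np.array(s["tool_pos"])
yaw=np.arctan2(R[1,0],R[0,0]); g=p-.0187*R[:,2]
hn=np.array([*(g[:2]+.1334*np.array([np.cos(yaw),np.sin(yaw)])+.052*np.array([np.sin(yaw),-np.cos(yaw)])),p[2]])
hm=np.array([.6565,.0451,p[2]])
print("F",R.T@s["ft_force"],"yaw",yaw,"theta~",np.pi/2-yaw-.215,"hinge nom",hn[:2],"grasp",g)
for d in map(float,sys.argv[1:]):
  for nm,h in (("nom",hn),("mea",hm),("avg",(hn+hm)/2)):
    w=R.T@np.array([0,0,d]); hr=R.T@(h-p)
    print(d,nm,"shift mm",(hr-Ro.from_rotvec(w).apply(hr))*1000,"w",w)
E
python3 sw.py .05 .1
```

```text
F [-5.6441 -1.7228  2.0077] yaw 0.8609326547338536 theta~ 0.494863672061043 hinge nom [0.6564 0.0394] grasp [ 0.5301 -0.0279  0.1167]
0.05 nom shift mm [-2.3778  6.9217  0.487 ] w [-0.0101 -0.     -0.049 ]
0.05 mea shift mm [-2.1916  7.137   0.4484] w [-0.0101 -0.     -0.049 ]
0.05 avg shift mm [-2.2847  7.0293  0.4677] w [-0.0101 -0.     -0.049 ]
0.1 nom shift mm [-4.4139 13.956   0.9034] w [-0.0202 -0.0001 -0.0979]
0.1 mea shift mm [-4.0311 14.3769  0.824 ] w [-0.0202 -0.0001 -0.0979]
0.1 avg shift mm [-4.2225 14.1664  0.8637] w [-0.0202 -0.0001 -0.0979]
```

Call:
jog_arm(steps=[[[-0.6,1.4,0.1],[-0.002,0,-0.01],1],[[-1.2,2.8,0.2],[-0.004,0,-0.02],1],[[-1.7,4.2,0.3],[-0.006,0,-0.029],1],[[-2.3,5.6,0.4],[-0.008,0,-0.039],1],[[-2.8,7,0.5],[-0.01,0,-0.049],1],[[-3.2,8.4,0.5],[-0.012,0,-0.059],1],[[-3.6,9.9,0.6],[-0.014,0,-0.069],1],[[-4.1,11.3,0.7],[-0.016,0,-0.078],1],[[-4.5,12.7,0.8],[-0.018,0,-0.088],1],[[-4.9,14.1,0.9],[-0.02,0,-0.098],1]])

```text
t: 4.47
tool_pos: [0.5355, -0.044, 0.0986]
tool_rot: [0.882, 0.46, -0.088, 0.046]
ft_force: [2.0, 2.2, -2.9]
opening: 0.117
```

```bash
python3 sw.py .1
```

```text
F [3.4505 0.4377 2.2539] yaw 0.9609423866057696 theta~ 0.394853940189127 hinge nom [0.6567 0.0386] grasp [ 0.5377 -0.041   0.1169]
0.1 nom shift mm [-4.416  13.9466  0.9008] w [-0.0198  0.0001 -0.098 ]
0.1 mea shift mm [-4.0121 14.4481  0.8195] w [-0.0198  0.0001 -0.098 ]
0.1 avg shift mm [-4.2141 14.1973  0.8601] w [-0.0198  0.0001 -0.098 ]
```

Call:
jog_arm(steps=[[[-0.4,1.4,0.1],[-0.002,0,-0.01],1],[[-0.8,2.8,0.2],[-0.004,0,-0.02],1],[[-1.3,4.2,0.3],[-0.006,0,-0.029],1],[[-1.7,5.6,0.4],[-0.008,0,-0.039],1],[[-2.1,7,0.5],[-0.01,0,-0.049],1],[[-2.5,8.4,0.5],[-0.012,0,-0.059],1],[[-2.9,9.9,0.6],[-0.014,0,-0.069],1],[[-3.3,11.3,0.7],[-0.016,0,-0.078],1],[[-3.7,12.7,0.8],[-0.018,0,-0.088],1],[[-4,14.1,0.9],[-0.02,0,-0.098],1]])

```text
t: 5.3
tool_pos: [0.5444, -0.0556, 0.0984]
tool_rot: [0.858, 0.503, -0.086, 0.051]
ft_force: [1.2, 2.2, -2.0]
opening: 0.123
```

```bash
python3 sw.py .1
```

```text
F [ 2.9096 -0.0129  1.487 ] yaw 1.0609426196285718 theta~ 0.29485370716632475 hinge nom [0.6567 0.0387] grasp [ 0.5462 -0.0524  0.1167]
0.1 nom shift mm [-4.4159 13.9484  0.8996] w [-0.0199  0.     -0.098 ]
0.1 mea shift mm [-4.0667 14.4826  0.829 ] w [-0.0199  0.     -0.098 ]
0.1 avg shift mm [-4.2413 14.2155  0.8643] w [-0.0199  0.     -0.098 ]
```

Call:
jog_arm(steps=[[[-0.4,1.4,0.1],[-0.002,0,-0.01],1],[[-0.8,2.8,0.2],[-0.004,0,-0.02],1],[[-1.3,4.2,0.3],[-0.006,0,-0.029],1],[[-1.7,5.6,0.4],[-0.008,0,-0.039],1],[[-2.1,7,0.5],[-0.01,0,-0.049],1],[[-2.5,8.4,0.5],[-0.012,0,-0.059],1],[[-2.9,9.8,0.6],[-0.014,0,-0.069],1],[[-3.3,11.2,0.7],[-0.016,0,-0.078],1],[[-3.7,12.6,0.8],[-0.018,0,-0.088],1],[[-4.1,14,0.9],[-0.02,0,-0.098],1]])

```text
t: 6.13
tool_pos: [0.5544, -0.0662, 0.0983]
tool_rot: [0.832, 0.546, -0.084, 0.055]
ft_force: [-1.6, -1.5, -1.5]
opening: 0.119
```

```bash
python3 sw.py .06; python3 - <<'E'
from h import *
for n in ("side","wrist"):
    im=capture(n); cv2.imwrite(f"pics/{n}4.png",im)
    if n=="side": im=im[150:290,220:390]; 
    cv2.imwrite(f"pics/{n}4z.png",cv2.resize(im,(768,576) if n=="wrist" else (680,560),interpolation=cv2.INTER_CUBIC))
E
```

```text
F [-1.6411 -0.8789  1.8621] yaw 1.160943667508025 theta~ 0.19485265928687165 hinge nom [0.6567 0.0388] grasp [ 0.5559 -0.0628  0.1166]
0.06 nom shift mm [-2.8137  8.316   0.5728] w [-0.012   0.     -0.0588]
0.06 mea shift mm [-2.6445  8.6509  0.5384] w [-0.012   0.     -0.0588]
0.06 avg shift mm [-2.7291  8.4835  0.5556] w [-0.012   0.     -0.0588]
```

View pics/side4z.png

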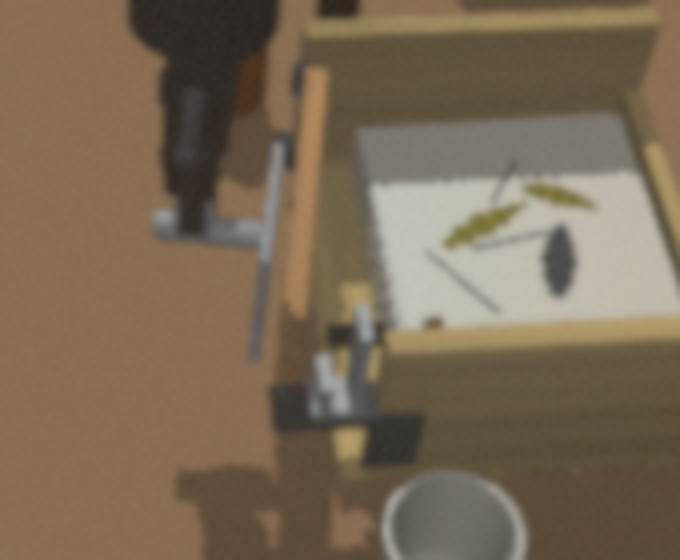

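View pics/wrist4z.png

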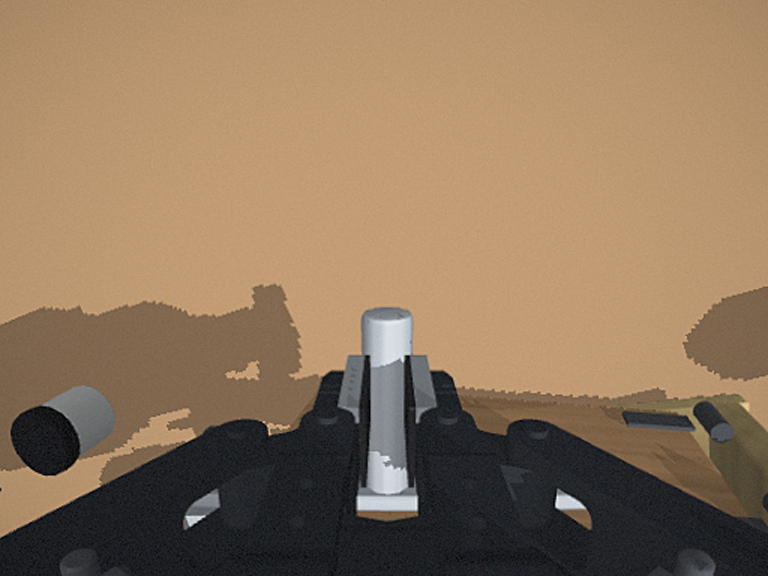

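Call:
jog_arm(steps=[[[-0.3,0.8,0],[-0.001,0,-0.006],1],[[-0.6,1.7,0.1],[-0.002,0,-0.012],1],[[-0.9,2.5,0.2],[-0.004,0,-0.018],1],[[-1.1,3.3,0.2],[-0.005,0,-0.024],1],[[-1.4,4.2,0.3],[-0.006,0,-0.029],1],[[-1.7,5,0.3],[-0.007,0,-0.035],1],[[-2,5.8,0.4],[-0.008,0,-0.041],1],[[-2.2,6.7,0.4],[-0.01,0,-0.047],1],[[-2.5,7.5,0.5],[-0.011,0,-0.053],1],[[-2.8,8.3,0.6],[-0.012,0,-0.059],1]])

```text
t: 7.07
tool_pos: [0.5609, -0.0721, 0.0983]
tool_rot: [0.815, 0.57, -0.082, 0.057]
ft_force: [-3.8, -3.1, -1.0]
opening: 0.119
```

```bash
python3 sw.py .06
```

```text
F [-3.9415 -2.4632  1.8689] yaw 1.2206998683496049 theta~ 0.1350964584452917 hinge nom [0.6568 0.0389] grasp [ 0.5622 -0.0686  0.1166]
0.06 nom shift mm [-2.8135  8.3157  0.5745] w [-0.0119  0.     -0.0588]
0.06 mea shift mm [-2.6606  8.6548  0.5436] w [-0.0119  0.     -0.0588]
0.06 avg shift mm [-2.7371  8.4852  0.5591] w [-0.0119  0.     -0.0588]
```

Call:
jog_arm(steps=[[[-0.3,0.6,0],[-0.001,0,-0.004],1],[[-0.6,1.1,0.1],[-0.002,0,-0.008],1],[[-0.9,1.7,0.1],[-0.002,0,-0.012],1],[[-1.1,2.2,0.2],[-0.003,0,-0.016],1],[[-1.3,2.8,0.2],[-0.004,0,-0.02],1],[[-1.5,3.3,0.2],[-0.005,0,-0.024],1],[[-1.7,3.9,0.3],[-0.006,0,-0.028],1],[[-1.9,4.4,0.3],[-0.006,0,-0.031],1],[[-2.1,5,0.3],[-0.007,0,-0.035],1],[[-2.2,5.5,0.4],[-0.008,0,-0.039],1]])

```text
t: 7.9
tool_pos: [0.5655, -0.0759, 0.0983]
tool_rot: [0.804, 0.586, -0.08, 0.059]
ft_force: [-1.7, -1.4, -0.8]
opening: 0.116
```

```bash
python3 sw.py .06
```

```text
F [-1.6679 -1.2114  1.1833] yaw 1.260460647053669 theta~ 0.09533567974122756 hinge nom [0.6568 0.0388] grasp [ 0.5666 -0.0723  0.1167]
0.06 nom shift mm [-2.8136  8.3152  0.5749] w [-0.0119  0.     -0.0588]
0.06 mea shift mm [-2.6721  8.6628  0.5464] w [-0.0119  0.     -0.0588]
0.06 avg shift mm [-2.7428  8.489   0.5606] w [-0.0119  0.     -0.0588]
```

Call:
jog_arm(steps=[[[-0.1,0.3,0],[0,0,-0.002],1],[[-0.2,0.6,0],[-0.001,0,-0.004],1],[[-0.3,0.9,0],[-0.001,0,-0.006],1],[[-0.4,1.2,0.1],[-0.002,0,-0.008],1],[[-0.5,1.5,0.1],[-0.002,0,-0.01],1],[[-0.6,1.8,0.1],[-0.003,0,-0.013],1],[[-0.7,2.1,0.1],[-0.003,0,-0.015],1],[[-0.8,2.4,0.2],[-0.004,0,-0.018],1],[[-1,2.8,0.2],[-0.004,0,-0.02],1],[[-1,2.8,0.2],[-0.004,0,-0.02],1]])

```text
t: 8.73
tool_pos: [0.5678, -0.0777, 0.0984]
tool_rot: [0.798, 0.594, -0.08, 0.06]
ft_force: [-1.5, -1.5, -2.2]
opening: 0.117
```

```bash
python3 sw.py .02
```

```text
F [-1.3812 -1.0246  2.5165] yaw 1.2805972780924184 theta~ 0.07519904870247815 hinge nom [0.6568 0.0388] grasp [ 0.5688 -0.0741  0.1167]
0.02 nom shift mm [-0.9921  2.7524  0.2025] w [-0.004   0.     -0.0196]
0.02 mea shift mm [-0.9493  2.8709  0.1939] w [-0.004   0.     -0.0196]
0.02 avg shift mm [-0.9707  2.8117  0.1982] w [-0.004   0.     -0.0196]
```

Call:
jog_arm(steps=[[[-0.1,0.2,0],[0,0,-0.001],1],[[-0.1,0.4,0],[0,0,-0.003],1],[[-0.2,0.6,0],[-0.001,0,-0.004],1],[[-0.3,0.8,0],[-0.001,0,-0.006],1],[[-0.3,1,0],[-0.001,0,-0.007],1],[[-0.4,1.2,0.1],[-0.002,0,-0.008],1],[[-0.5,1.4,0.1],[-0.002,0,-0.01],1],[[-0.5,1.4,0.1],[-0.002,0,-0.01],1],[[-0.5,1.4,0.1],[-0.002,0,-0.01],1],[[-0.5,1.4,0.1],[-0.002,0,-0.01],1]])

```text
t: 9.57
tool_pos: [0.5689, -0.0786, 0.0984]
tool_rot: [0.795, 0.598, -0.08, 0.06]
ft_force: [-0.4, -1.0, -2.1]
opening: 0.124
```

```bash
python3 sw.py; python3 - <<'E'
from h import *
im=capture("side"); cv2.imwrite("pics/side5.png",im)
im=im[200:270,260:345]; cv2.imwrite("pics/side5z.png",cv2.resize(im,None,fx=8,fy=8,interpolation=cv2.INTER_CUBIC))
E
```

```text
F [-0.6361 -0.0724  2.2501] yaw 1.2905825405019424 theta~ 0.06521378629295413 hinge nom [0.6568 0.0388] grasp [ 0.57   -0.075   0.1167]
```

View pics/side5z.png

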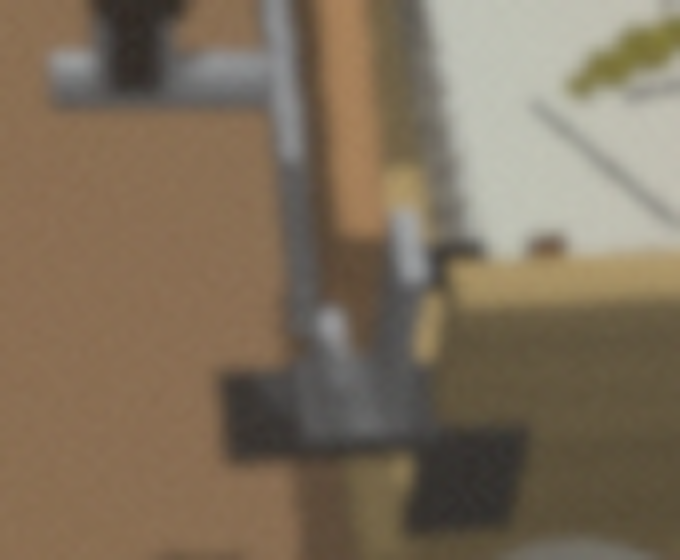

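Call:
jog_arm(steps=[[[-0.1,0.3,0],[0,0,-0.002],1],[[-0.2,0.6,0],[-0.001,0,-0.004],1],[[-0.3,0.9,0],[-0.001,0,-0.006],1],[[-0.4,1.2,0.1],[-0.002,0,-0.008],1],[[-0.5,1.5,0.1],[-0.002,0,-0.01],1],[[-0.6,1.8,0.1],[-0.003,0,-0.013],1],[[-0.7,2.1,0.1],[-0.003,0,-0.015],1],[[-0.8,2.4,0.2],[-0.004,0,-0.018],1],[[-1,2.8,0.2],[-0.004,0,-0.02],1],[[-1,2.8,0.2],[-0.004,0,-0.02],1]])

```text
t: 10.45
tool_pos: [0.5714, -0.0803, 0.0984]
tool_rot: [0.789, 0.607, -0.079, 0.061]
ft_force: [-0.8, -0.4, -2.5]
opening: 0.12
```

```bash
python3 sw.py; python3 - <<'E'
from h import *
im=capture("side"); cv2.imwrite("pics/side6.png",im)
im=im[200:270,260:345]; cv2.imwrite("pics/side6z.png",cv2.resize(im,None,fx=8,fy=8,interpolation=cv2.INTER_CUBIC))
E
```

```text
F [-0.0842 -0.6833  2.6043] yaw 1.3112888046263047 theta~ 0.044507522168591857 hinge nom [0.6568 0.0389] grasp [ 0.5723 -0.0767  0.1167]
```

View pics/side6z.png

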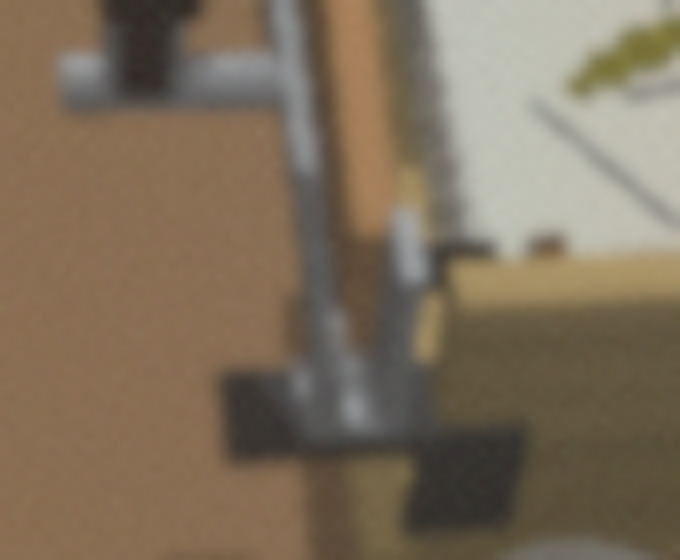

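Call:
jog_arm(steps=[[[-0.1,0.2,0],[0,0,-0.002],1],[[-0.2,0.4,0],[-0.001,0,-0.003],1],[[-0.3,0.7,0],[-0.001,0,-0.005],1],[[-0.3,0.9,0.1],[-0.001,0,-0.006],1],[[-0.4,1.1,0.1],[-0.002,0,-0.008],1],[[-0.5,1.4,0.1],[-0.002,0,-0.01],1],[[-0.6,1.7,0.1],[-0.002,0,-0.012],1],[[-0.7,2,0.1],[-0.003,0,-0.014],1],[[-0.8,2.3,0.1],[-0.003,0,-0.016],1],[[-0.8,2.3,0.1],[-0.003,0,-0.016],1]])

```text
t: 11.33
tool_pos: [0.5733, -0.0817, 0.0984]
tool_rot: [0.784, 0.613, -0.079, 0.062]
ft_force: [-1.1, 0.4, -2.8]
opening: 0.122
```

```bash
python3 sw.py
```

```text
F [ 0.6893 -1.1655  2.7366] yaw 1.3275518571429177 theta~ 0.028244469651978882 hinge nom [0.6568 0.0388] grasp [ 0.5742 -0.0781  0.1167]
```

Call:
jog_arm(steps=[[[-0.1,0.2,0],[0,0,-0.001],1],[[-0.1,0.4,0],[0,0,-0.003],1],[[-0.2,0.6,0],[-0.001,0,-0.004],1],[[-0.3,0.8,0],[-0.001,0,-0.006],1],[[-0.3,1,0],[-0.001,0,-0.007],1],[[-0.4,1.2,0.1],[-0.002,0,-0.008],1],[[-0.5,1.4,0.1],[-0.002,0,-0.01],1],[[-0.5,1.4,0.1],[-0.002,0,-0.01],1],[[-0.5,1.4,0.1],[-0.002,0,-0.01],1],[[-0.5,1.4,0.1],[-0.002,0,-0.01],1]])

```text
t: 12.17
tool_pos: [0.5746, -0.0826, 0.0985]
tool_rot: [0.781, 0.617, -0.078, 0.062]
ft_force: [-0.6, -0.2, -2.5]
opening: 0.122
```

```bash
python3 sw.py
```

```text
F [ 0.1774 -0.5745  2.5605] yaw 1.3374912251050675 theta~ 0.0183051016898291 hinge nom [0.6569 0.0388] grasp [ 0.5754 -0.079   0.1168]
```

Still free. Smaller steps (1 mm per call) now.

Call:
jog_arm(steps=[[[-0.1,0.2,0],[0,0,-0.001],1],[[-0.1,0.3,0],[0,0,-0.002],1],[[-0.2,0.5,0],[-0.001,0,-0.003],1],[[-0.2,0.6,0],[-0.001,0,-0.004],1],[[-0.3,0.8,0],[-0.001,0,-0.005],1],[[-0.3,0.9,0.1],[-0.001,0,-0.006],1],[[-0.4,1.1,0.1],[-0.002,0,-0.008],1],[[-0.4,1.1,0.1],[-0.002,0,-0.008],1],[[-0.4,1.1,0.1],[-0.002,0,-0.008],1],[[-0.4,1.1,0.1],[-0.002,0,-0.008],1]])

```text
t: 13.0
tool_pos: [0.5756, -0.0832, 0.0984]
tool_rot: [0.778, 0.62, -0.078, 0.063]
ft_force: [-1.1, -0.2, -2.4]
opening: 0.119
```

```bash
python3 sw.py; python3 - <<'E'
from h import *
im=capture("side"); cv2.imwrite("pics/side7.png",im)
im=im[200:270,260:345]; cv2.imwrite("pics/side7z.png",cv2.resize(im,None,fx=8,fy=8,interpolation=cv2.INTER_CUBIC))
E
```

```text
F [ 0.0503 -1.009   2.4119] yaw 1.3456263181516825 theta~ 0.010170008643214018 hinge nom [0.6569 0.0388] grasp [ 0.5764 -0.0796  0.1168]
```

View pics/side7z.png

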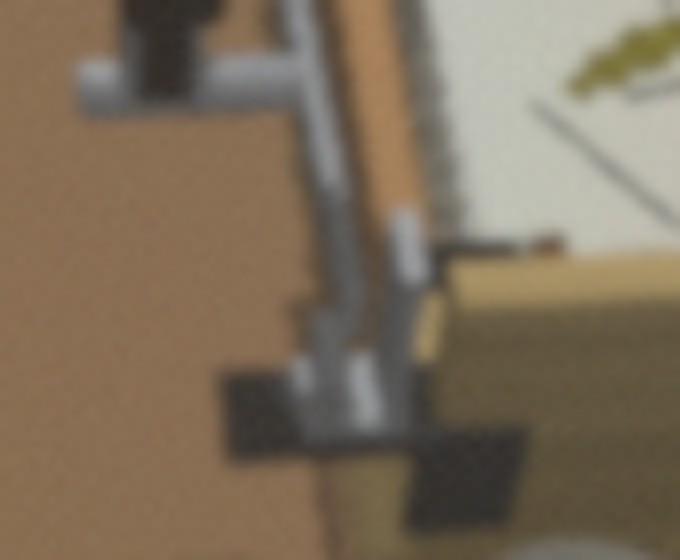

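Call:
jog_arm(steps=[[[-0.1,0.2,0],[0,0,-0.001],1],[[-0.1,0.4,0],[0,0,-0.003],1],[[-0.2,0.6,0],[-0.001,0,-0.004],1],[[-0.3,0.8,0],[-0.001,0,-0.006],1],[[-0.3,1,0],[-0.001,0,-0.007],1],[[-0.4,1.2,0.1],[-0.002,0,-0.008],1],[[-0.5,1.4,0.1],[-0.002,0,-0.01],1],[[-0.5,1.4,0.1],[-0.002,0,-0.01],1],[[-0.5,1.4,0.1],[-0.002,0,-0.01],1],[[-0.5,1.4,0.1],[-0.002,0,-0.01],1]])

```text
t: 13.88
tool_pos: [0.5768, -0.084, 0.0984]
tool_rot: [0.775, 0.624, -0.078, 0.063]
ft_force: [-1.1, -0.9, -2.1]
opening: 0.122
```

```bash
python3 sw.py
```

```text
F [-0.6611 -0.8965  2.2968] yaw 1.355904756735827 theta~ -0.00010842994093054892 hinge nom [0.6568 0.0388] grasp [ 0.5776 -0.0804  0.1167]
```

Call:
jog_arm(steps=[[[0,0.1,0],[0,0,-0.001],1],[[-0.1,0.2,0],[0,0,-0.001],1],[[-0.1,0.3,0],[0,0,-0.002],1],[[-0.1,0.4,0],[0,0,-0.003],1],[[-0.2,0.5,0],[-0.001,0,-0.003],1],[[-0.2,0.6,0],[-0.001,0,-0.004],1],[[-0.2,0.7,0],[-0.001,0,-0.005],1],[[-0.2,0.7,0],[-0.001,0,-0.005],1],[[-0.2,0.7,0],[-0.001,0,-0.005],1],[[-0.2,0.7,0],[-0.001,0,-0.005],1]])

```text
t: 14.72
tool_pos: [0.5775, -0.0844, 0.0985]
tool_rot: [0.773, 0.626, -0.078, 0.063]
ft_force: [-1.3, -0.5, -2.6]
opening: 0.119
```

```bash
python3 sw.py
```

```text
F [-0.1935 -1.169   2.7257] yaw 1.3609756321770985 theta~ -0.005179305382201932 hinge nom [0.6569 0.0389] grasp [ 0.5782 -0.0808  0.1168]
```

Call:
jog_arm(steps=[[[0,0.1,0],[0,0,-0.001],1],[[-0.1,0.2,0],[0,0,-0.001],1],[[-0.1,0.3,0],[0,0,-0.002],1],[[-0.1,0.4,0],[0,0,-0.003],1],[[-0.2,0.5,0],[-0.001,0,-0.003],1],[[-0.2,0.6,0],[-0.001,0,-0.004],1],[[-0.2,0.7,0],[-0.001,0,-0.005],1],[[-0.2,0.7,0],[-0.001,0,-0.005],1],[[-0.2,0.7,0],[-0.001,0,-0.005],1],[[-0.2,0.7,0],[-0.001,0,-0.005],1]])

```text
t: 15.55
tool_pos: [0.578, -0.0847, 0.0985]
tool_rot: [0.772, 0.628, -0.077, 0.063]
ft_force: [-2.8, -1.7, -2.9]
opening: 0.124
```

```bash
python3 sw.py
```

```text
F [-1.6424 -2.3599  3.3058] yaw 1.3661181058363066 theta~ -0.01032177904140999 hinge nom [0.6568 0.039 ] grasp [ 0.5788 -0.0811  0.1168]
```

Call:
jog_arm(steps=[[[0,0.1,0],[0,0,-0.001],1],[[-0.1,0.2,0],[0,0,-0.001],1],[[-0.1,0.3,0],[0,0,-0.002],1],[[-0.1,0.4,0],[0,0,-0.003],1],[[-0.2,0.5,0],[-0.001,0,-0.003],1],[[-0.2,0.6,0],[-0.001,0,-0.004],1],[[-0.2,0.7,0],[-0.001,0,-0.005],1],[[-0.2,0.7,0],[-0.001,0,-0.005],1],[[-0.2,0.7,0],[-0.001,0,-0.005],1],[[-0.2,0.7,0],[-0.001,0,-0.005],1]])

```text
t: 16.38
tool_pos: [0.5787, -0.0851, 0.0985]
tool_rot: [0.77, 0.63, -0.077, 0.063]
ft_force: [-2.8, -3.1, -2.6]
opening: 0.124
```

```bash
python3 sw.py;  python3 - <<'E'
from h import *
im=capture("side"); cv2.imwrite("pics/side8.png",im)
im=im[200:270,260:345]; cv2.imwrite("pics/side8z.png",cv2.resize(im,None,fx=8,fy=8,interpolation=cv2.INTER_CUBIC))
E
```

```text
F [-3.0261 -2.0931  3.262 ] yaw 1.371160797830032 theta~ -0.015364471035135413 hinge nom [0.6568 0.039 ] grasp [ 0.5794 -0.0815  0.1169]
```

View pics/side8z.png

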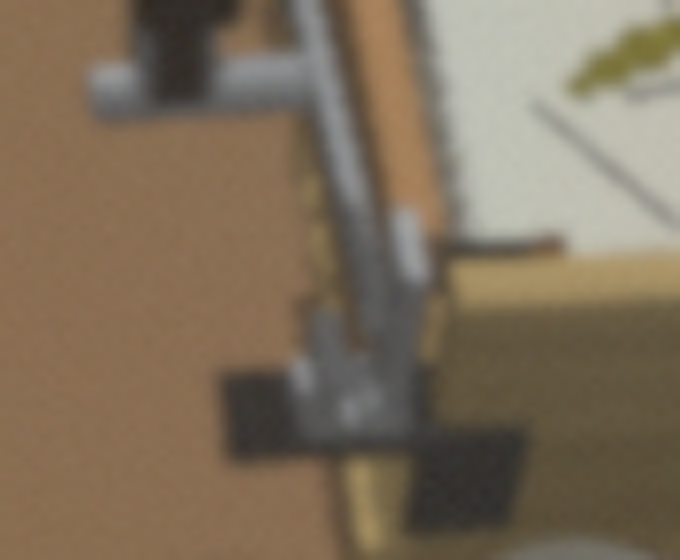

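Call:
jog_arm(steps=[[[-0.1,0.1,0],[0,0,-0.001],1],[[-0.2,0.2,0],[0,0,-0.001],1],[[-0.3,0.3,0],[0,0,-0.002],1],[[-0.4,0.4,0],[0,0,-0.003],1],[[-0.4,0.5,0],[-0.001,0,-0.003],1],[[-0.4,0.6,0],[-0.001,0,-0.004],1],[[-0.4,0.6,0],[-0.001,0,-0.004],1],[[-0.4,0.6,0],[-0.001,0,-0.004],1],[[-0.4,0.6,0],[-0.001,0,-0.004],1],[[-0.4,0.6,0],[-0.001,0,-0.004],1]])

```text
t: 17.27
tool_pos: [0.5793, -0.0855, 0.0986]
tool_rot: [0.769, 0.632, -0.077, 0.064]
ft_force: [-2.7, -1.1, -2.1]
opening: 0.121
```

```bash
python3 sw.py
```

```text
F [-1.2056 -2.4084  2.3435] yaw 1.3753092861851488 theta~ -0.019512959390252244 hinge nom [0.6569 0.0389] grasp [ 0.58   -0.0818  0.1169]
```

Call:
jog_arm(steps=[[[-0.1,0.1,0],[0,0,-0.001],1],[[-0.1,0.2,0],[0,0,-0.001],1],[[-0.1,0.3,0],[0,0,-0.002],1],[[-0.2,0.4,0],[0,0,-0.003],1],[[-0.2,0.5,0],[-0.001,0,-0.003],1],[[-0.3,0.6,0],[-0.001,0,-0.004],1],[[-0.3,0.6,0],[-0.001,0,-0.004],1],[[-0.3,0.6,0],[-0.001,0,-0.004],1],[[-0.3,0.6,0],[-0.001,0,-0.004],1],[[-0.3,0.6,0],[-0.001,0,-0.004],1]])

```text
t: 18.1
tool_pos: [0.5798, -0.0859, 0.0986]
tool_rot: [0.768, 0.633, -0.077, 0.064]
ft_force: [-1.4, 0.1, -3.9]
opening: 0.121
```

```bash
python3 sw.py;  python3 - <<'E'
from h import *
im=capture("side"); cv2.imwrite("pics/side9.png",im)
im=im[200:270,260:345]; cv2.imwrite("pics/side9z.png",cv2.resize(im,None,fx=8,fy=8,interpolation=cv2.INTER_CUBIC))
E
```

```text
F [ 0.5785 -1.4003  3.8436] yaw 1.3794073141370293 theta~ -0.023610987342132767 hinge nom [0.6569 0.0388] grasp [ 0.5805 -0.0822  0.117 ]
```

View pics/side9z.png

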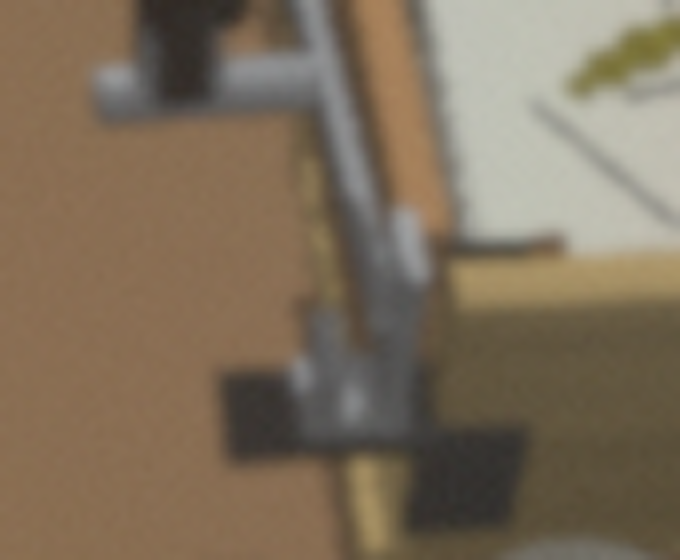

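Call:
jog_arm(steps=[[[-0.1,0.1,0],[0,0,-0.001],1],[[-0.1,0.2,0],[0,0,-0.001],1],[[-0.1,0.3,0],[0,0,-0.002],1],[[-0.1,0.4,0],[0,0,-0.003],1],[[-0.2,0.5,0],[-0.001,0,-0.003],1],[[-0.2,0.6,0],[-0.001,0,-0.004],1],[[-0.2,0.6,0],[-0.001,0,-0.004],1],[[-0.2,0.6,0],[-0.001,0,-0.004],1],[[-0.2,0.6,0],[-0.001,0,-0.004],1],[[-0.2,0.6,0],[-0.001,0,-0.004],1]])

```text
t: 18.98
tool_pos: [0.5801, -0.0861, 0.0986]
tool_rot: [0.766, 0.635, -0.077, 0.064]
ft_force: [-4.5, 3.3, -2.7]
opening: 0.117
```

```bash
python3 sw.py
```

```text
F [ 2.8983 -5.0094  2.119 ] yaw 1.3836419797849797 theta~ -0.027845652990083153 hinge nom [0.6567 0.0389] grasp [ 0.5808 -0.0824  0.117 ]
```

Call:
jog_arm(steps=[[[0.1,-0.3,0],[0,0,0.002],1],[[0.2,-0.6,0],[0.001,0,0.004],1],[[0.3,-0.9,0],[0.001,0,0.006],1],[[0.4,-1.2,0],[0.002,0,0.008],1],[[0.8,-1.2,1.3],[0.002,0.016,0.008],1],[[1.2,-1.2,2.5],[0.002,0.032,0.008],1],[[1.5,-1.2,3.8],[0.002,0.048,0.008],1],[[1.8,-1.2,5],[0.002,0.064,0.008],1],[[2.2,-1.2,6.3],[0.002,0.08,0.008],1],[[2.2,-1.2,6.3],[0.002,0.08,0.008],1]])

```text
t: 19.82
tool_pos: [0.5794, -0.0853, 0.0919]
tool_rot: [0.772, 0.633, -0.045, 0.038]
ft_force: [0.7, 3.0, -3.0]
opening: 0.12
```

```bash
python3 sw.py; python3 st.py
```

```text
F [3.3662 0.1253 2.6027] yaw 1.3748402002698201 theta~ -0.01904387347492356 hinge nom [0.6568 0.0376] grasp [ 0.5798 -0.0831  0.1105]
t 19.8167 p [ 0.5794 -0.0853  0.0919] F tool [3.3662 0.1253 2.6027] M tool [ 0.0847  0.7975 -0.0746] op 0.1203434059854241 yaw 1.3748402002698201 tilt -0.11761978230843648
```

Call:
jog_arm(steps=[[[0.3,0,0.6],[0,0.008,0],1],[[0.5,0,1.2],[0,0.015,0],1],[[0.7,0,1.8],[0,0.022,0],1],[[0.9,0,2.4],[0,0.03,0],1],[[1.1,0,3],[0,0.038,0],1],[[1.3,0,3.6],[0,0.045,0],1],[[1.5,0,4.2],[0,0.052,0],1],[[1.6,0,4.8],[0,0.06,0],1],[[1.6,0,4.8],[0,0.06,0],1],[[1.6,0,4.8],[0,0.06,0],1]])

```text
t: 20.65
tool_pos: [0.5793, -0.0844, 0.087]
tool_rot: [0.772, 0.634, -0.023, 0.019]
ft_force: [-3.3, -2.5, -2.3]
opening: 0.119
```

```bash
python3 st.py;  python3 - <<'E'
from h import *
im=capture("side"); cv2.imwrite("pics/side10.png",im)
im=im[200:270,260:345]; cv2.imwrite("pics/side10z.png",cv2.resize(im,None,fx=8,fy=8,interpolation=cv2.INTER_CUBIC))
E
```

```text
t 20.65 p [ 0.5793 -0.0844  0.087 ] F tool [-2.9209 -2.7123  2.4312] M tool [ 0.6191 -0.6757 -0.0046] op 0.11863726678205838 yaw 1.3751194308145194 tilt -0.06030585404995298
```

View pics/side10z.png

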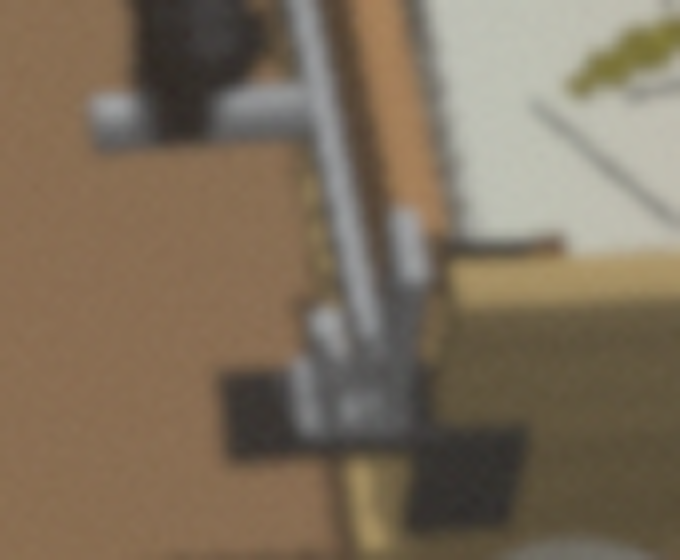

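Call:
jog_arm(steps=[[[0,0,0.6],[0,0.008,0],1],[[0.1,0,1.2],[0,0.015,0],1],[[0.3,0,1.8],[0,0.022,0],1],[[0.4,0,2.4],[0,0.03,0],1],[[0.5,0,3],[0,0.038,0],1],[[0.6,0,3.6],[0,0.045,0],1],[[0.8,0,4.2],[0,0.052,0],1],[[0.9,0,4.6],[0,0.06,0],1],[[0.9,0,4.6],[0,0.06,0],1],[[0.9,0,4.6],[0,0.06,0],1]])

```text
t: 21.53
tool_pos: [0.5798, -0.0836, 0.0827]
tool_rot: [0.773, 0.635, 0.0, 0.0]
ft_force: [-4.2, -2.2, -0.2]
opening: 0.121
```

```bash
python3 st.py
```

```text
t 21.5333 p [ 0.5798 -0.0836  0.0827] F tool [-2.9772 -3.6617  0.2036] M tool [ 0.6363 -0.742  -0.0126] op 0.1210370441692276 yaw 1.3752826726673884 tilt -0.00018947186730088723
```

Call:
jog_arm(steps=[[[-0.2,-0.4,0],[0,0,0.003],1],[[-0.2,-0.8,0],[0,0,0.005],1],[[-0.2,-0.8,0],[0,0,0.005],0.86],[[-0.2,-0.8,0],[0,0,0.005],0.83],[[-0.2,-0.8,0],[0,0,0.005],0.8],[[-0.2,-0.8,0],[0,0,0.005],0.75],[[-0.2,-0.8,0],[0,0,0.005],0.7],[[-0.2,-0.8,0],[0,0,0.005],0.65],[[-0.2,-0.8,0],[0,0,0.005],0.6],[[-0.2,-0.8,0],[0,0,0.005],0.6]])

```text
t: 22.37
tool_pos: [0.5789, -0.0835, 0.0825]
tool_rot: [0.774, 0.633, 0.0, 0.0]
ft_force: [-0.0, 0.6, -0.0]
opening: 0.399
```

```bash
python3 st.py;  python3 - <<'E'
from h import *
im=capture("side"); cv2.imwrite("pics/side11.png",im)
im=im[200:270,260:345]; cv2.imwrite("pics/side11z.png",cv2.resize(im,None,fx=8,fy=8,interpolation=cv2.INTER_CUBIC))
im=capture("wrist"); cv2.imwrite("pics/w11.png",cv2.resize(im,(768,576),interpolation=cv2.INTER_CUBIC))
E
```

```text
t 22.3667 p [ 0.5789 -0.0835  0.0825] F tool [ 0.6109 -0.1331  0.0396] M tool [-0.0212  0.0376 -0.036 ] op 0.3985368630744478 yaw 1.370512946145307 tilt -7.780780662129005e-05
```

View pics/side11z.png

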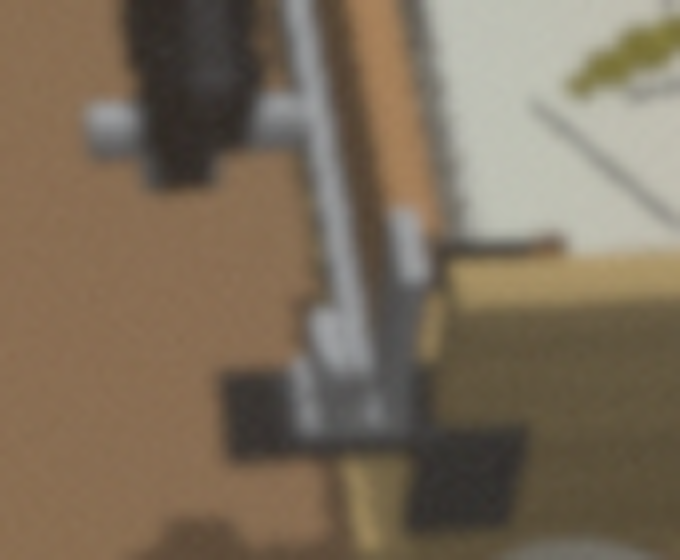

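View pics/w11.png

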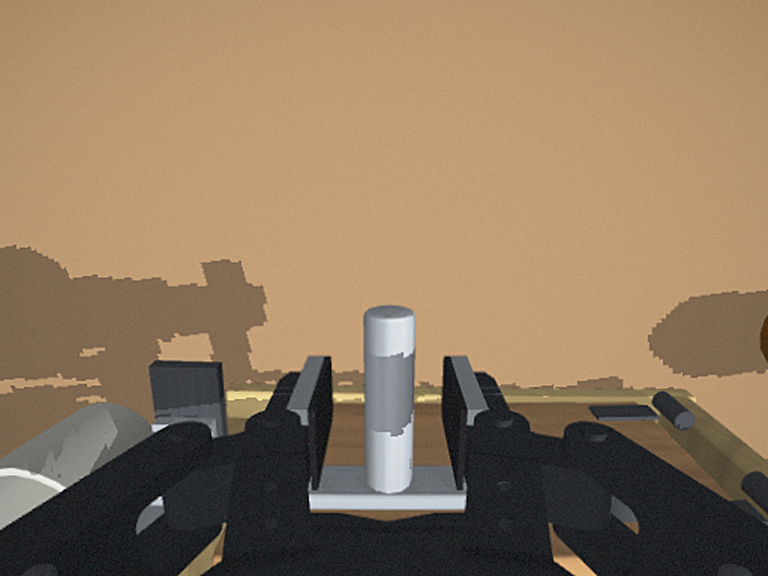

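Call:
jog_arm(steps=[[[0,0,-4],[0,0,0],0.6],[[0,0,-10],[0,0,0],0.6],[[0,0,-18],[0,0,0],0.6],[[0,0,-28],[0,0,0],0.6],[[0,0,-40],[0,0,0],0.6],[[0,0,-55],[0,0,0],0.6],[[0,0,-70],[0,0,0],0.6],[[0,0,-85],[0,0,0],0.6],[[0,-10,-95],[0,0,0],0.6],[[0,-20,-100],[0,0,0],0.6]])

```text
t: 23.3
tool_pos: [0.5591, -0.0795, 0.1846]
tool_rot: [0.774, 0.633, 0.001, 0.001]
ft_force: [-0.2, 0.1, -0.6]
opening: 0.399
```

Call:
jog_arm(steps=[[[0,-10,0],[0,0,0],0.6],[[0,-20,0],[0,0,0],0.6],[[0,-30,0],[0,0,0],0.6],[[0,-40,0],[0,0,0],0.6],[[0,-50,0],[0,0,0],0.6],[[0,-60,0],[0,0,0],0.6],[[0,-60,0],[0,0,0],0.6],[[0,-60,0],[0,0,0],0.6],[[0,-60,0],[0,0,0],0.6],[[0,-60,0],[0,0,0],0.6]])

```text
t: 24.13
tool_pos: [0.5007, -0.0677, 0.1824]
tool_rot: [0.774, 0.633, 0.0, 0.0]
ft_force: [0.7, -0.4, 0.6]
opening: 0.404
```

```bash
python3 st.py;  python3 - <<'E'
from h import *
im=capture("side"); cv2.imwrite("pics/side12.png",im)
im=im[130:290,220:400]; cv2.imwrite("pics/side12z.png",cv2.resize(im,None,fx=4,fy=3.7,interpolation=cv2.INTER_CUBIC))
im=capture("wrist"); cv2.imwrite("pics/w12.png",cv2.resize(im,(768,576),interpolation=cv2.INTER_CUBIC))
im=capture("scene"); cv2.imwrite("pics/scene12.png",im)
E
```

```text
t 24.1333 p [ 0.5007 -0.0677  0.1824] F tool [-0.244   0.7562 -0.6083] M tool [-0.0166 -0.006   0.0112] op 0.4044379882759977 yaw 1.3703940526522844 tilt -0.000147161467133417
```

View pics/side12z.png

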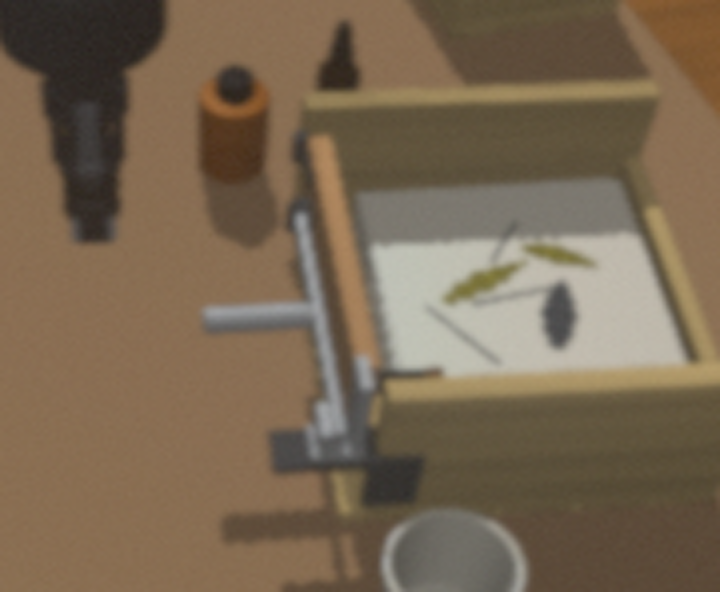

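View pics/w12.png

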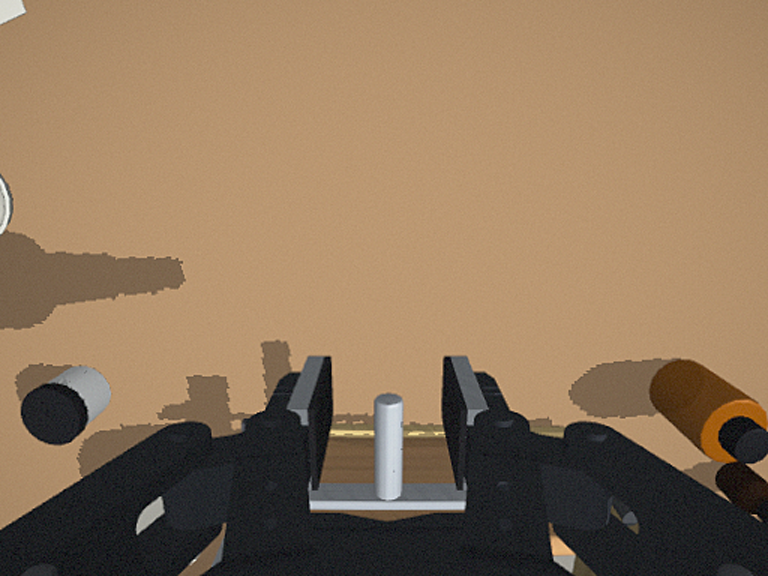

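View pics/scene12.png

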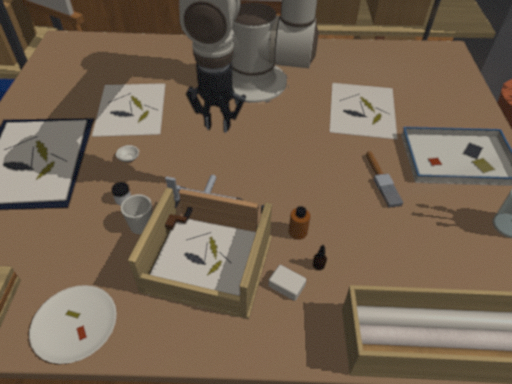

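```bash
python3 - <<'E'
from h import *
# bystanders unchanged?
for n in("side","scene"):
    a=cv2.imread(f"pics/{n}0.png");b=cv2.imread(f"pics/{n}12.png")
    print(n,[proj(n,[.6568-.135*np.sin(f)-.075*np.cos(f),.0388-.135*np.cos(f)+.075*np.sin(f),z]).round(1) for f in(.2,.215) for z in(.1,.108)])
b=cv2.imread("pics/side12.png")[180:270,260:350]; c=cv2.imread("pics/side11.png")[180:270,260:350]
im=capture("side"); d=im[180:270,260:350]
print("moved since", np.abs(d.astype(int)-b).mean(), get_state()["t"])
cv2.imwrite("pics/fin.png",cv2.resize(np.hstack([c,d]),None,fx=4.4,fy=6,interpolation=cv2.INTER_CUBIC))
E
```

```text
side [array([270.6, 216.3]), array([270.7, 214. ]), array([269.7, 215.9]), array([269.7, 213.7])]
scene [array([212.3, 176.6]), array([212.1, 174.3]), array([213. , 176.1]), array([212.8, 173.8])]
moved since 1.1236213991769548 24.3333
```

View pics/fin.png

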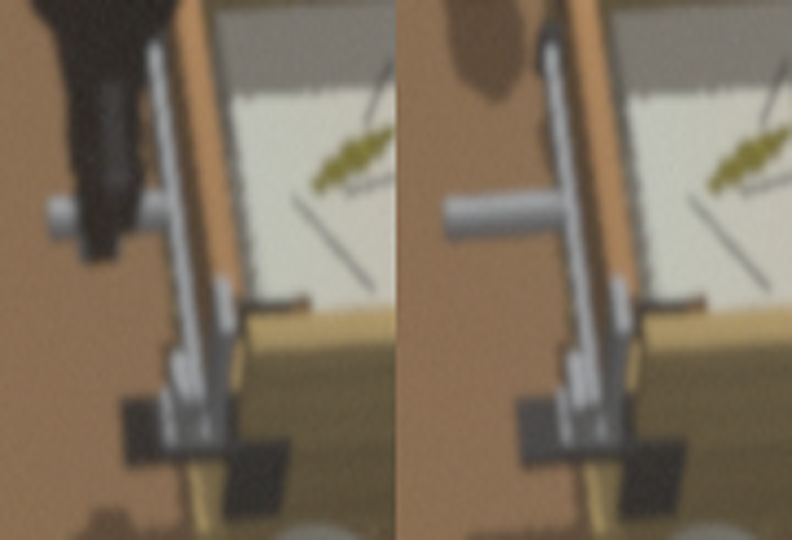

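```bash
python3 -c "
from workcell import *
print(close_job())"
```

```text
the job is handed in; nothing more can be done
None
```

The gate is shut and latched, and I handed the job in at about 24 s of the 61 s allowed.

**What I did:**
- I pinched the thumb piece from above and raised the bar about 0.2 rad.
- I swung the gate in slowly, in steps of about 0.6–1.4 mm for the last stretch, and felt for the back plate.
- I met the back plate at a gate angle of about −0.027 rad. The wrist read about 5 N at the thumb piece there, which I reckon is roughly 2.5–3 N where the bar met the catch.
- I backed off about 1 mm, lowered the bar behind the striker until the force on the fingers fell to about zero, then opened the gripper and moved clear.

**Last checks:**
- The thumb piece in the side picture sits at pixel (271, 216). A level bar predicts (270.6, 216.3), so the bar is fully down.
- The bar rests in the slot behind the striker. The gate looked the same in pictures taken just after release and about 2 s later.
- The other things look unmoved in the before and after pictures, judged by eye; I did not measure them.

**What disagreed:**
- The hinge position from the gate and knuckles was 10–14 mm off the one worked out from the rack's wall corners. I used the gate-based one.
- The gate-based estimates still differed by about 6 mm from the hinge implied by the grasp. I let the force readings correct for that during the swing.
- Closing the gripper and guiding the gate put short sideways loads of about 5–6 N on the hinge, along the bar.

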